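# Ready the dispensing funnel over the next pot

### The job

Get the dispensing funnel ready so that I can fill the next pot: while it still sits in its stand, press its sprung thumb lever all the way down and let go, so that we know the valve opens and springs shut. Then lift the funnel out, carry it upright over the rack of spice jars and stop with its nozzle centred about a finger's width above the mouth of the one open pot on the tray, valve shut, not touching the pot. Finish while still holding it there, do not put it down, and leave the jars and pots standing where they are.

Things in the scene. Friction and masses are not known exactly. Their poses are not given: they have to be found in the camera images.
- funnel: Steel dispensing funnel, loose, 0.21 kg (varies), seated in its stand. Origin: centre of the nozzle's lower end; z up its axis. Nozzle 20 mm wide, 30 long; cone to a 96 mm hopper (solid), rim z = 117. Black handle, 16 wide (y), 20 high, runs level to -x: x = -50 to -156, middle z = 106. Nut over the hopper up to z = 133 (155 lever down). Mass centre x = -34, z = 101: grip firmly or it droops.
- funnel_grip (a point): Where to grip: middle of the handle's free part, at (-128, 0, 106) mm in the funnel's frame. Pinch across the 16 mm width (the funnel's y) from above. The thumb lever lies above the handle's inner part, x = -52 to -98 mm; its upper end is 30 mm nearer the hopper than this point and 37 mm higher.
- valve_lever (a joint): Angle of the thumb lever in rad: 0 at rest (valve shut, pad sloping up and outwards), 0.42 when pressed down on its stop (valve fully open, pad level). A spring returns it. It takes about 2 N at the pad to start it and 4 N at the stop.
- lever_pad (a point): Middle of the upper face of the lever's steel thumb pad (36 x 26 mm, 4 thick), at (-79.5, 0, 138.5) mm in the funnel's frame at rest; at the stop at (-83, 0, 126). Press it straight down with shut fingertips; the stand's fork bears the handle right below it.
- stand: Wire stand, fixed; place and yaw vary. Origin: centre of its base on the worktop; axes as the seated funnel's. Base 112 mm wide, ring 76 wide at z = 95 that carries the cone; at x = -84 an upright with a U fork (prongs up to z = 131, 19.6 mm inside) for the handle. Seated, the funnel's origin is 23 mm above the stand's. Lift straight up 80 mm before moving sideways.
- open_pot: White plastic open pot, loose, 60 g, standing on the tray in one of its three places; the only pot without a lid. 75 mm high, 75 mm across the rim, mouth 69 mm across. Origin: centre of its underside; z up.
- pot_mouth (a point): Centre of the open pot's mouth, level with its rim, 75 mm above its underside.
- lidded_pot_a: Translucent lidded pot, loose, 75 mm across, 90 mm high, standing on the tray. Origin: centre of its underside.
- lidded_pot_b: Translucent lidded pot, loose, 75 mm across, 75 mm high, standing on the tray. Origin: centre of its underside.
- tray: Low aluminium tray, fixed, 150 x 370 x 16 mm (x, y, z), its floor 3 mm above the worktop, with the three pots 115 mm apart along its y. Origin: centre of its underside.
- jar_rack: Low wooden rack, fixed, 250 x 62 x 30 mm (x, y, z), floor 6 mm thick, standing between the stand and the tray. Origin: centre of its underside; its x runs along the row of jars.
- jar_1: Spice jar with a dark cap, loose, 44 mm across, 96 mm high, standing in the rack (top about 102 mm above the worktop). Origin: centre of its underside.
- jar_2: Spice jar with a dark cap, loose, 44 mm across, 96 mm high, standing in the rack (top about 102 mm above the worktop). Origin: centre of its underside.
- jar_3: Spice jar with a dark cap, loose, 44 mm across, 96 mm high, standing in the rack (top about 102 mm above the worktop). Origin: centre of its underside.
- jar_4: Spice jar with a dark cap, loose, 44 mm across, 96 mm high, standing in the rack (top about 102 mm above the worktop). Origin: centre of its underside.

How it is judged:
On the way, in this order (a step that is already met when the one before it is completed fails the run):
1. the thumb lever is down on its stop (beyond 0.37 rad) while the funnel sits in its stand (value of joint valve_lever above 0.37 rad and horizontal distance between funnel and stand below 0.012 m and z of funnel in the frame of stand below 0.03 m), for 0.05 s.
2. the lever is let go and has sprung back, the funnel still in its stand (value of joint valve_lever below 0.04 rad and contact force between the fingers and funnel below 0.1 N and horizontal distance between funnel and stand below 0.012 m and z of funnel in the frame of stand below 0.03 m), for 0.1 s.
3. the funnel passes over the rack, its nozzle above the jars (y of funnel in the frame of jar_rack between -0.06 and 0.06 m and x of funnel in the frame of jar_rack between -0.17 and 0.17 m and height (world z) of funnel above 0.104 m), for 0.04 s.
At the end, for the whole second after the job is handed in: Still held: nozzle tip within 12 mm of the axis of the open pot's mouth, 4 to 30 mm above its rim; funnel within 8 degrees of upright, still, lever at rest (under 0.04 rad), carried by the gripper only; pots within 12 mm and jars within 15 mm of their starts, pots upright (horizontal distance between funnel and pot_mouth below 0.012 m and z of funnel in the frame of pot_mouth between 0.004 and 0.03 m and angle between funnel's own z axis and vertical below 0.14 rad and value of joint valve_lever below 0.04 rad and linear speed of funnel below 0.03 m/s and contact force between the fingers and funnel above 1 N and contact force between funnel and open_pot below 0.05 N and contact force between funnel and stand below 0.05 N and contact force between funnel and lidded_pot_a below 0.05 N and contact force between funnel and lidded_pot_b below 0.05 N and contact force between funnel and jar_1 below 0.05 N and contact force between funnel and jar_2 below 0.05 N and contact force between funnel and jar_3 below 0.05 N and contact force between funnel and jar_4 below 0.05 N and distance of each of open_pot, lidded_pot_a, lidded_pot_b from where it was at the start of the episode below 0.012 m and angle between each of open_pot, lidded_pot_a, lidded_pot_b's own z axis and vertical below 0.1 rad and distance of each of jar_1, jar_2, jar_3, jar_4 from where it was at the start of the episode below 0.015 m); the arm keeps its last pose, push and grip.
It fails at once if a pot is knocked (moved over 20 mm or tipped) (distance of any of open_pot, lidded_pot_a, lidded_pot_b from where it was at the start of the episode above 0.02 m or angle between any of open_pot, lidded_pot_a, lidded_pot_b's own z axis and vertical above 0.3 rad).
It fails at once if a spice jar is knocked (moved over 20 mm or tipped) (distance of any of jar_1, jar_2, jar_3, jar_4 from where it was at the start of the episode above 0.02 m or angle between any of jar_1, jar_2, jar_3, jar_4's own z axis and vertical above 0.3 rad).
It fails at once if the funnel is tipped over 30 degrees from upright (angle between funnel's own z axis and vertical above 0.52 rad).
It also fails if it takes over 64 s, if anything falls off the work surface, if the arm or the gripper's body presses on something with over 40 N, if the wrist force passes 120 N, or if a joint passes its speed limit or range.

### The arm

A 6-joint arm with a two-finger parallel gripper is mounted at the origin on a cart in front of the work surface, level with it; the furniture and walls round the work are solid. World frame = base frame: x ahead of the robot, y to its left, z up, the work surface at z = 0. Lengths are in m, angles in rad, forces in N, time in s.
With the tool pointing down it reaches from about 0.35 to 0.775 m from the base axis. Payload 7.3 kg.
Tool frame: the origin (TCP) lies at the centre of the arm's flange, where the gripper is bolted on; the fingertips stand 178 mm ahead of it and the grasp point (between the pads) lies 159 mm ahead of it; z points along the fingers, y is the line along which they close (so a half turn about z gives the same grasp; the last joint's range is limited). The gripper opens to 92 mm and grips with 3 to 60 N. Pads are 19 mm wide; open, the fingers measure 130 mm over their backs; the gripper's body (75 mm by 190 mm) begins 47 mm behind the grasp point.
Start: joints at [-1.323, 0.342, 1.524, -0, 1.275, -0.146], TCP at [0.201, -0.485, 0.405] pointing down, gripper open.
Joint ranges: [-2.53, 2.53], [-0.77, 2.02], [0.04, 2.7], [-1, 4.14], [0.28, 2.66], [-3.11, 3.11]. Speed limits (rad/s): [2.57, 2.57, 3.14, 3.14, 3.14, 3.14].

### API

Orientations are given as [roll, pitch, yaw] about the fixed x, y, z axes, in that order (R = Rz(yaw) Ry(pitch) Rx(roll)).
In Python, from cell import robot gives the robot as it stands.
- The arm moves only by the tool send_path, called after "Emit:" by a JSON object that holds its "op" and its "data". Schema: {"type":"object","properties":{"rows":{"type":"array","items":{"type":"array","items":{"type":"array","items":{"type":"number"},"minItems":6,"maxItems":6},"minItems":1,"maxItems":8},"minItems":1,"maxItems":1},"aperture":{"type":"number"},"force":{"type":"number"},"only":{"type":"string"},"quiet":{"type":"boolean"},"lines":{"type":"string"}},"required":["rows"],"additionalProperties":false}. rows is a list that holds a single list of rows (three levels of brackets), with 1 to 8 rows, each of 6 numbers: dx, dy, dz in m, then a rotation vector rx, ry, rz in rad; each row shifts and turns the commanded pose from where the row before left it, along the tool's axes as they then stand; what a row does not reach is not made up. A row lasts 1/12 s, in which the tool goes at most 0.0417 m and 0.125 rad, less where a joint would pass 70% of its speed; a pose out of reach is approached as far as the arm can. aperture is the finger opening in m, set as the call begins (left out keeps the last). The fingers move at their own pace and stop on an object; force is the grip in N (left out, the last holds). Time passes only in rows, so rows that do not move let the fingers close. The tool returns the time, the measured TCP pose, the force, the opening and the grip force at its end. only (a regular expression) keeps the lines of the reply that match it, lines (a string "A,B") keeps lines A to B, and quiet returns only ok. Input that does not fit is refused with a message, and nothing moves.
- robot.observe(): the state, without advancing time (a new reading comes with each control period).
- robot.read_camera(name): name is "side" or "top"; returns a dict with "image" (400x640x3 uint8, red, green, blue), "fx", "fy", "cx", "cy" (pixels), "pose" (4x4, takes a point from camera to world coordinates). Camera axes: x right, y down, z forward; pixel columns grow to the right and rows downward; lengths in m; the calibration is good to about 2 mm. A picture is of the moment at which its call begins. There is no depth.
- robot.hand_in(): hands the job in; it is judged then, once.
The state is a dict: "time": time; "qpos": joint angles; "qvel": joint speeds; "joint_efforts": joint torques, N m; "tool_pos": TCP position; "tool_rot": TCP orientation; "contact_force": force on the tool from outside, world axes, zero at the start; "torque": the same for the moment, N m; "opening": finger opening in m; "grip_force": force on a finger pad.
Only numpy, scipy, OpenCV 4.12 (cv2) and the standard library are available. Lean on these libraries where they do the work, as an engineer would, in place of code of your own. Each camera call takes 0.05 s, during which the arm holds its last target. There are 200 camera calls.

## Working session

There is one attempt and no reset: what is moved stays moved. The work goes in short steps, Python scripts to look and compute and a tool call to move; the robot and the scene stay as the last step left them, time stands still between calls to the robot, and variables do not carry over. Pictures are saved under pics/ and viewed, at most 12 in all, crops included, and the job is handed in when it is done.

```bash
ls; mkdir -p pics
```

Run:
```python
from cell import robot
import cv2,numpy as np
for n in("side","top"):
    c=robot.read_camera(n); cv2.imwrite(f"pics/{n}0.png",c["image"][:,:,::-1]); np.savez(f"{n}0.npz",**c)
    print(n,c["fx"],c["fy"],c["cx"],c["cy"],np.round(c["pose"],3).tolist())
s=robot.observe(); print(s["time"],s["tool_pos"],s["tool_rot"],s["opening"])
```

```text
cell.py
pics
side 402.29988677891686 402.29988677891686 318.1909189948885 203.2708114431971 [[0.866, 0.328, -0.377, 0.957], [0.5, -0.572, 0.651, -0.72], [-0.002, -0.752, -0.659, 0.879], [0.0, 0.0, 0.0, 1.0]]
top 432.14137564606017 432.14137564606017 315.12386029277593 191.81976707479015 [[0.096, -0.973, 0.211, 0.286], [-0.995, -0.095, 0.015, 0.022], [0.005, -0.212, -0.977, 1.196], [0.0, 0.0, 0.0, 1.0]]
0.1 [ 0.20143806 -0.48468994  0.40411409] [-3.14019539e+00 -2.09883821e-04  3.93812964e-01] 0.09187750309965552
```

View pics/side0.png

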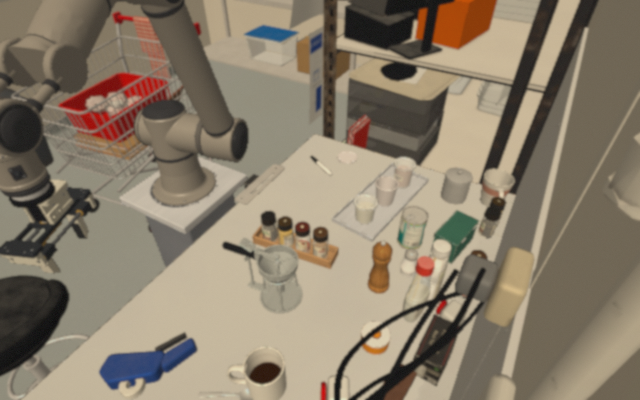

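View pics/top0.png

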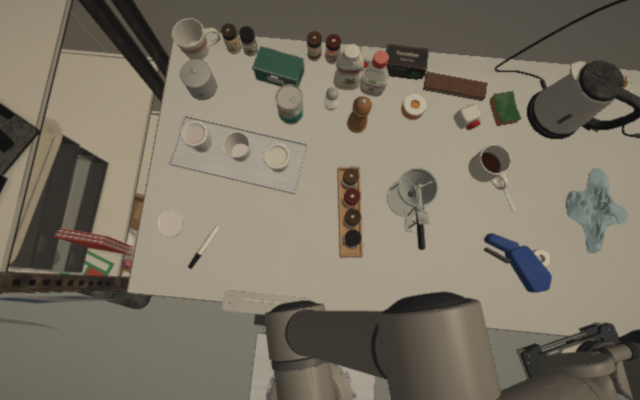

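The side view shows the rack at about (295,243), the funnel at (278,280) with its handle end at (225,245), and the tray at (382,200). In the top view the funnel is at (417,190) with its handle end at (421,247), the rack at (350,212), and the pots at (195,133), (238,146) and (276,155). I'll zoom in on both.

Run:
```python
import cv2
t=cv2.imread("pics/top0.png");s=cv2.imread("pics/side0.png")
a=cv2.resize(t[110:260,165:305],None,fx=4,fy=4,interpolation=cv2.INTER_CUBIC)[:340]
b=cv2.resize(t[155:265,330:450],None,fx=4,fy=4,interpolation=cv2.INTER_CUBIC)
import numpy as np
# pots: 4x of (165..305, 110..195)->560x340 
c=cv2.resize(s[145:245,330:430],None,fx=4,fy=4,interpolation=cv2.INTER_CUBIC)
d=cv2.resize(s[205:315,215:345],None,fx=4,fy=4,interpolation=cv2.INTER_CUBIC)
cv2.imwrite("pics/p1.png",np.hstack([np.vstack([a[:300,:400]*1,]),c[:300]]))
out=np.zeros((600,800,3),np.uint8)
# funnel: top 3.6x / side 3x
bb=cv2.resize(t[160:260,380:450],(420,600),interpolation=cv2.INTER_CUBIC); out[:600,:420]=bb
dd=cv2.resize(s[220:315,220:313],(380,388),interpolation=cv2.INTER_CUBIC); out[:388,420:]=dd
cv2.imwrite("pics/f1.png",out)
out=np.zeros((600,800,3),np.uint8)
out[:320,:560]=cv2.resize(t[110:190,165:305],(560,320),interpolation=cv2.INTER_CUBIC)
out[320:600,:480]=cv2.resize(s[150:220,330:450],(480,280),interpolation=cv2.INTER_CUBIC)
cv2.imwrite("pics/p1.png",out)
```

```text
(no output)
```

View pics/f1.png

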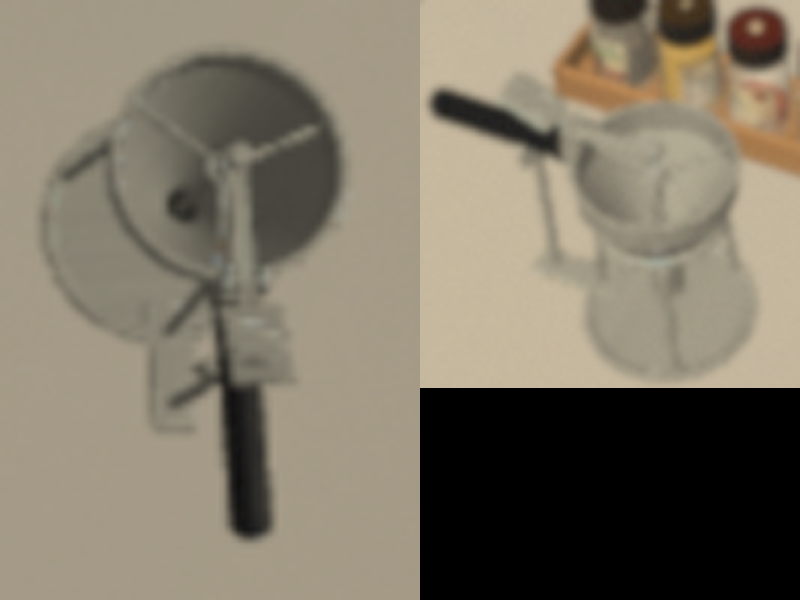

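View pics/p1.png

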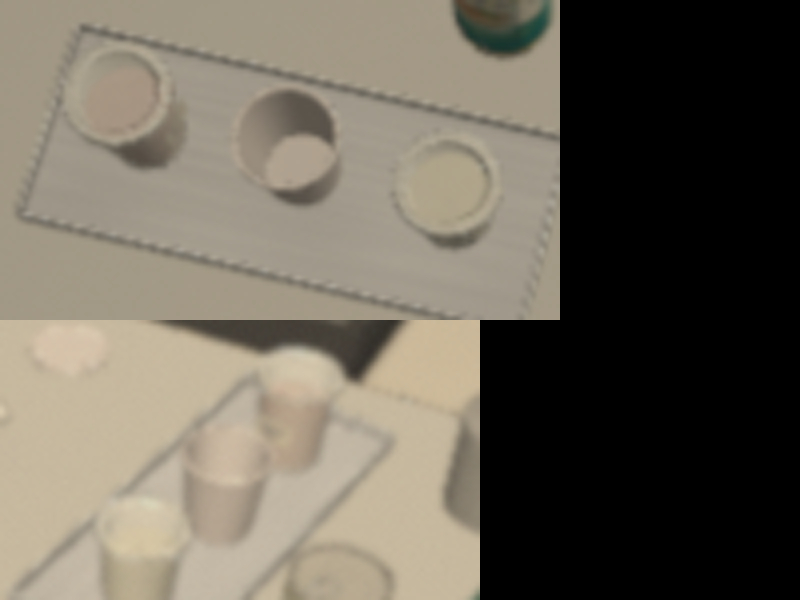

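The top crop shows the funnel rim centred at about (417,187) with its handle running down to (421.7,248). The side crop shows the rim at about (278,259) and the handle end at (225,245). The open pot is the middle one, with its mouth at about top (236.8,144.6) and side (386.6,183.1). Next I'll triangulate these and fit the handle with a mask.

Create h.py:
```python
import numpy as np,cv2
def load(n,k=0): return dict(np.load(f"{n}{k}.npz"))
def ray(c,p):
    d=np.array([(p[0]-c["cx"])/c["fx"],(p[1]-c["cy"])/c["fy"],1]); return c["pose"][:3,3],c["pose"][:3,:3]@d
def plane(c,p,z):
    o,d=ray(c,p); return o+d*(z-o[2])/d[2]
def tri(ca,pa,cb,pb):
    oa,da=ray(ca,pa);ob,db=ray(cb,pb)
    t=np.linalg.lstsq(np.c_[da,-db],ob-oa,rcond=None)[0]; A=oa+da*t[0];B=ob+db*t[1]
    return (A+B)/2,np.linalg.norm(A-B)
def proj(c,P):
    q=c["pose"][:3,:3].T@(np.asarray(P)-c["pose"][:3,3]); return c["fx"]*q[0]/q[2]+c["cx"],c["fy"]*q[1]/q[2]+c["cy"]
def dark(c,box,th=55):
    x0,x1,y0,y1=box; m=(c["image"][y0:y1,x0:x1].max(2)<th).astype(np.uint8)
    n,l,s,_=cv2.connectedComponentsWithStats(m); i=1+np.argmax(s[1:,4]); v,u=np.where(l==i); return np.c_[u+x0,v+y0].astype(float)
```

Run:
```python
from h import *
np.set_printoptions(precision=4,suppress=True)
T,S=load("top"),load("side")
print("mouth",*tri(T,(236.8,144.6),S,(386.6,183.1)))
print("lidA?",*tri(T,(165+120/4,110+96/4),S,(330+301/4,150+55/4)))
print("rim",*tri(T,(417.1,187.3),S,(278,259.2)))
pt=dark(T,(405,435,218,256)); ps=dark(S,(215,260,235,262))
print(len(pt),pt.min(0),pt.max(0),len(ps),ps.min(0),ps.max(0))
et=[np.mean(pt[pt[:,1]>=pt[:,1].max()-1],0),pt[:,1].max()]; 
print("end",*tri(T,(et[0][0],pt[:,1].max()-2),S,(ps[:,0].min()+1.5,ps[ps[:,0]<ps[:,0].min()+3][:,1].mean())))
# axis in top, rows -> mean col, cast onto z=.129
P=np.array([plane(T,(pt[pt[:,1]==r][:,0].mean(),r),.129) for r in np.unique(pt[:,1])[3:-3]])
vx,vy,x0,y0=cv2.fitLine(P[:,:2].astype(np.float32),cv2.DIST_HUBER,0,.001,.001).ravel()
if vx<0: vx,vy=-vx,-vy
print("top axis yaw",np.arctan2(vy,vx),x0,y0,P[:,0].min(),P[:,0].max())
P2=[]
for c in np.unique(ps[:,0])[3:-3]:
    P2.append(plane(S,(c,ps[ps[:,0]==c][:,1].mean()),.129))
P2=np.array(P2);a,b,x2,y2=cv2.fitLine(P2[:,:2].astype(np.float32),cv2.DIST_HUBER,0,.001,.001).ravel()
print("side axis yaw",np.arctan2(b,a)if a>0 else np.arctan2(-b,-a),x2,y2)
print("rim plane",plane(T,(417.1,187.3),.14),plane(S,(278,259.2),.14),"mouth",plane(T,(236.8,144.6),.078),plane(S,(386.6,183.1),.078))
# rack
for p in[(351,175),(352,196),(352,216),(353,238)]: print("jar",plane(T,p,.102))
for p in[(339,168),(359,168),(362,256),(340,257)]: print("rack",plane(T,p,.03))
```

```text
mouth [0.6387 0.2648 0.0771] 0.002895751425971039
lidA? [0.6555 0.3797 0.0869] 0.005397286800970366
rim [ 0.5512 -0.2145  0.1386] 0.0013032136863048212
128 [417. 220.] [423. 248.] 121 [224. 243.] [252. 256.]
end [ 0.4053 -0.2344  0.1292] 0.0013013054055898772
top axis yaw 0.13455193 0.43400848 -0.23010299 0.40823502135144124 0.46190605271310287
side axis yaw 0.07954198 0.44022503 -0.23084143
rim plane [ 0.5504 -0.2146  0.14  ] [ 0.5525 -0.215   0.14  ] mouth [0.6371 0.2637 0.078 ] [0.6399 0.2651 0.078 ]
jar [ 0.5761 -0.0494  0.102 ]
jar [ 0.5205 -0.0564  0.102 ]
jar [ 0.4683 -0.0605  0.102 ]
jar [ 0.4124 -0.0674  0.102 ]
rack [ 0.6121 -0.0192  0.03  ]
rack [ 0.6175 -0.0749  0.03  ]
rack [ 0.375 -0.101  0.03 ]
rack [ 0.3667 -0.0426  0.03  ]
```

Heights agree with the text: mouth 77 mm against 78, rim 139 against 140, handle end 129 against 129. The funnel origin is about (0.552,-0.2145) with yaw about 0.134. I'll turn the tool to match and close the fingers.

Add to h.py:
```python
from scipy.spatial.transform import Rotation as Rn
def go(tip,yaw=.134,off=.178):
    "shift in tool axes to bring the point off ahead of the flange to tip (world)"
    from cell import robot
    s=robot.observe(); R=Rn.from_euler("xyz",s["tool_rot"]).as_matrix()
    cur=np.asarray(s["tool_pos"])+R[:,2]*off
    G=Rn.from_euler("xyz",[np.pi,0,yaw]).as_matrix()
    print("d",np.round(R.T@(np.asarray(tip)-cur),4),"rotvec",np.round(Rn.from_matrix(R.T@G).as_rotvec(),4),"t",s["time"],"F",np.round(s["contact_force"],2),"tip",np.round(cur,4),"open",round(s["opening"],4))
def uf(x,z=0,y=0,o=(.552,-.2145),yaw=.134):
    c,s=np.cos(yaw),np.sin(yaw); return np.array([o[0]+c*x-s*y,o[1]+s*x+c*y,z])
```

```text
(no output)
```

Emit:
{"op": "send_path", "data": {"rows": [[[0,0,0,0,0,0.0867],[0,0,0,0,0,0.0867],[0,0,0,0,0,0.0867],[0,0,0,0,0,0]]], "aperture": 0}}

```text
time: 0.43
tool_pos: [0.2014, -0.4847, 0.4043]
tool_rot: [-3.141, 0.0, 0.131]
contact_force: [-0.3, 0.8, 0.4]
opening: 0.0695
grip_force: 0.0
```

```bash
python3 -c "
from h import *
go(uf(-.0815,.19))"
```

```text
d [ 0.3013 -0.2218  0.0365] rotvec [-0.0008  0.0001 -0.0033] t 0.4333 F [-0.32  0.83  0.41] tip [ 0.2014 -0.4846  0.2263] open 0.0695
```

Emit:
{"op": "send_path", "data": {"rows": [[[0.03,-0.022,0,0,0,0],[0.03,-0.022,0,0,0,0],[0.03,-0.022,0,0,0,0],[0.03,-0.022,0,0,0,0],[0.03,-0.022,0,0,0,0],[0.03,-0.022,0,0,0,0],[0.03,-0.022,0,0,0,0],[0.03,-0.022,0,0,0,0]]]}}

```text
time: 1.1
tool_pos: [0.4168, -0.2768, 0.4047]
tool_rot: [-3.142, 0.0, 0.137]
contact_force: [0.4, 0.5, 0.0]
opening: 0.0166
grip_force: 0.0
```

Emit:
{"op": "send_path", "data": {"rows": [[[0.03,-0.022,0,0,0,0],[0.03,-0.022,0,0,0,0],[0,0,0,0,0,0],[0,0,0.02,0,0,0],[0,0,0.015,0,0,0],[0,0,0,0,0,0],[0,0,0,0,0,0]]]}}

```text
time: 1.68
tool_pos: [0.4692, -0.2269, 0.3692]
tool_rot: [-3.14, 0.002, 0.135]
contact_force: [0.3, 0.1, 0.4]
opening: 0.0008
grip_force: 0.0
```

Run:
```python
from h import *
from cell import robot
go(uf(-.0815,.1635))
for n in("side","top"):
    c=robot.read_camera(n); np.savez(f"{n}1.npz",**c)
    cv2.imwrite(f"pics/{n}1.png",c["image"][:,:,::-1])
a=cv2.imread("pics/side1.png")[160:310,200:330];b=cv2.imread("pics/top1.png")[160:260,360:460]
cv2.imwrite("pics/c1.png",np.hstack([cv2.resize(a,(390,450),interpolation=2),cv2.resize(b,(400,400),interpolation=2)[:450] if 0 else cv2.copyMakeBorder(cv2.resize(b,(400,400),interpolation=2),0,50,0,0,0)]))
```

```text
d [ 0.0026 -0.001   0.0277] rotvec [-0.0013  0.0016  0.0012] t 1.6833 F [0.3  0.08 0.37] tip [ 0.4689 -0.2267  0.1912] open 0.0008
```

View pics/c1.png

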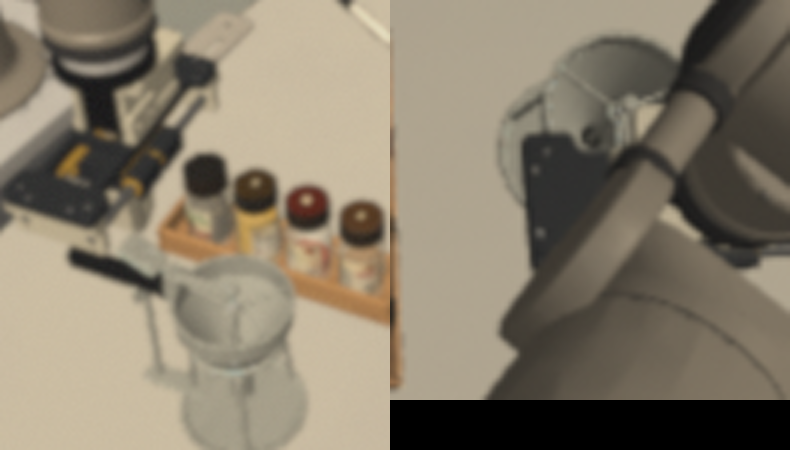

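The side crop shows the shut fingertips at (138,220), directly above the thumb pad at (140,250). I'll press about 40 mm and watch the force.

Emit:
{"op": "send_path", "data": {"rows": [[[0.0025,-0.001,0.012,0,0,0],[0,0,0.012,0,0,0],[0,0,0.006,0,0,0],[0,0,0.006,0,0,0],[0,0,0.004,0,0,0],[0,0,0,0,0,0]]]}}

```text
time: 2.28
tool_pos: [0.4717, -0.2257, 0.3297]
tool_rot: [3.141, 0.0, 0.134]
contact_force: [-1.2, -0.5, 2.6]
opening: 0.0006
grip_force: 1.5
```

```bash
python3 -c "
from h import *
go(uf(-.082,.149))"
```

```text
d [-0.0009 -0.0005  0.0027] rotvec [ 0.0004  0.0002 -0.0003] t 2.2833 F [-1.18 -0.54  2.64] tip [ 0.4716 -0.2258  0.1517] open 0.0006
```

Emit:
{"op": "send_path", "data": {"rows": [[[0,0,0.002,0,0,0],[0,0,0.0015,0,0,0],[0,0,0,0,0,0],[0,0,0,0,0,0]]]}}

```text
time: 2.62
tool_pos: [0.4718, -0.2257, 0.3268]
tool_rot: [3.141, -0.0, 0.134]
contact_force: [-3.0, -0.4, 5.3]
opening: 0.0005
grip_force: 2.6
```

Emit:
{"op": "send_path", "data": {"rows": [[[0,0,0.0015,0,0,0],[0,0,0,0,0,0],[0,0,0,0,0,0]]]}}

```text
time: 2.87
tool_pos: [0.4717, -0.2257, 0.326]
tool_rot: [3.14, -0.001, 0.134]
contact_force: [-5.7, 0.2, 11.0]
opening: 0.0009
grip_force: 5.3
```

The force jumped to 11 N with the tip at z=0.148, where the stop is expected (0.149). Lifting off so the lever springs back.

Emit:
{"op": "send_path", "data": {"rows": [[[0,0,-0.01,0,0,0],[0,0,-0.02,0,0,0],[0,0,-0.03,0,0,0],[0,0,-0.03,0,0,0],[0,0,0,0,0,0],[0,0,0,0,0,0],[0,0,0,0,0,0]]], "aperture": 0.06}}

```text
time: 3.45
tool_pos: [0.4717, -0.2252, 0.4143]
tool_rot: [-3.141, 0.0, 0.134]
contact_force: [-0.0, 0.2, -0.6]
opening: 0.0423
grip_force: 0.0
```

Run:
```python
from h import *
from cell import robot
np.set_printoptions(precision=4,suppress=True)
S=robot.read_camera("side"); np.savez("side2.npz",**S); cv2.imwrite("pics/side2.png",S["image"][:,:,::-1])
for k in(load("side"),S):
    ps=dark(k,(215,260,235,262)); print(len(ps),ps.min(0),ps.max(0),ps.mean(0))
d=np.abs(S["image"].astype(int)-load("side")["image"]).max(2)[240:315,255:310]; print("diff",(d>25).sum(),d.mean())
a=cv2.imread("pics/side2.png")[200:315,210:330]; b=cv2.imread("pics/side0.png")[200:315,210:330]
cv2.imwrite("pics/c2.png",cv2.resize(np.hstack([b,a]),None,fx=3.3,fy=3.3,interpolation=2))
go(uf(-.128,.200),off=.159)
```

```text
121 [224. 243.] [252. 256.] [237.1488 249.1322]
121 [224. 244.] [252. 256.] [237.4628 249.5702]
diff 0 3.908848484848485
d [-0.0467  0.0004  0.0548] rotvec [-0.0014  0.0013 -0.0002] t 3.5 F [-0.48  0.19  0.64] tip [ 0.4714 -0.225   0.2547] open 0.0463
```

View pics/c2.png

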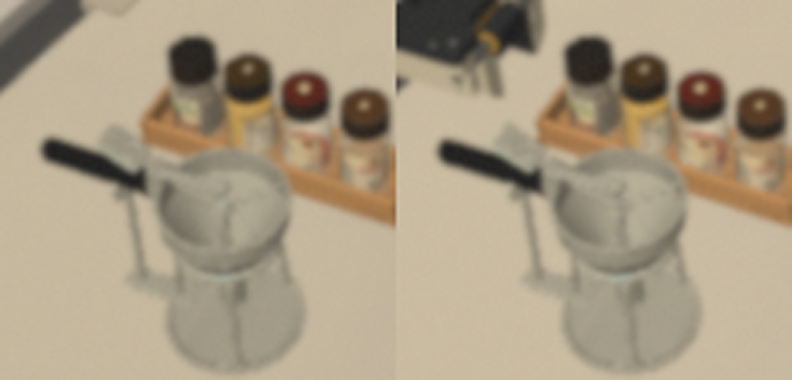

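Both crops look the same, with the pad back up and the funnel unmoved. Now moving back 47 mm over the handle and down to grip.

Emit:
{"op": "send_path", "data": {"rows": [[[-0.0235,0,0,0,0,0],[-0.0235,0,0,0,0,0],[0,0,0.03,0,0,0],[0,0,0.03,0,0,0],[0,0,0,0,0,0],[0,0,0,0,0,0]]], "aperture": 0.06}}

```text
time: 4.0
tool_pos: [0.4249, -0.2315, 0.3533]
tool_rot: [-3.138, 0.004, 0.134]
contact_force: [-0.1, -0.1, 0.7]
opening: 0.06
grip_force: 0.0
```

Run:
```python
from h import *
go(uf(-.128,.130),off=.159)
from cell import robot
S=robot.read_camera("side"); cv2.imwrite("pics/side3.png",S["image"][:,:,::-1])
a=S["image"][190:310,190:320,::-1]; cv2.imwrite("pics/c3.png",cv2.resize(a,None,fx=4,fy=4,interpolation=2))
```

```text
d [0.001  0.0009 0.0643] rotvec [-0.0037  0.0035 -0.0004] t 4.0 F [-0.06 -0.06  0.68] tip [ 0.4243 -0.231   0.1943] open 0.06
```

View pics/c3.png

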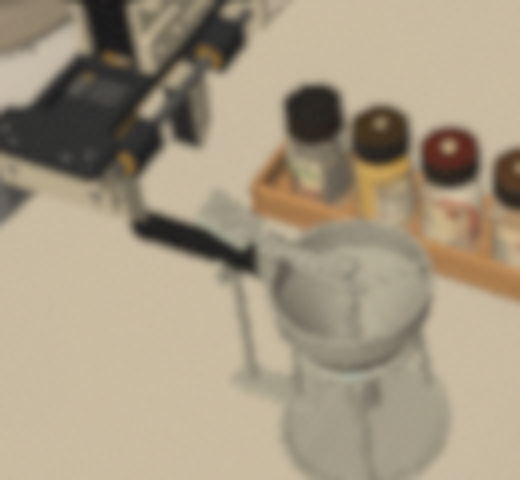

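The open fingers straddle the handle, with tips at (130,215) and (195,140) in the crop. Descending 64 mm and closing.

Emit:
{"op": "send_path", "data": {"rows": [[[0,0,0.02,0,0,0],[0,0,0.02,0,0,0],[0,0,0.014,0,0,0],[0,0,0.01,0,0,0],[0,0,0,0,0,0],[0,0,0,0,0,0]]]}}

```text
time: 4.55
tool_pos: [0.4258, -0.232, 0.2917]
tool_rot: [3.141, -0.001, 0.134]
contact_force: [0.3, -0.7, 0.3]
opening: 0.0602
grip_force: 0.0
```

```bash
python3 -c "
from h import *
go(uf(-.128,.130),off=.159)"
```

```text
d [-0.0008 -0.0006  0.0027] rotvec [ 0.001  -0.0009 -0.    ] t 4.55 F [ 0.29 -0.7   0.29] tip [ 0.426  -0.2321  0.1327] open 0.0602
```

Emit:
{"op": "send_path", "data": {"rows": [[[0,0,0.0025,0,0,0],[0,0,0,0,0,0],[0,0,0,0,0,0],[0,0,0,0,0,0],[0,0,0,0,0,0],[0,0,0,0,0,0],[0,0,0,0,0,0],[0,0,0,0,0,0]]], "aperture": 0.005, "force": 40}}

```text
time: 5.22
tool_pos: [0.4253, -0.2319, 0.2883]
tool_rot: [3.141, -0.0, 0.133]
contact_force: [-0.1, -1.7, 0.1]
opening: 0.0159
grip_force: 40.0
```

Emit:
{"op": "send_path", "data": {"rows": [[[0,0,0,0,0,0],[0,0,0,0,0,0],[0,0,0,0,0,0],[0,0,0,0,0,0]]], "force": 60}}

```text
time: 5.55
tool_pos: [0.4253, -0.232, 0.2883]
tool_rot: [3.141, -0.0, 0.133]
contact_force: [0.2, -1.9, 0.6]
opening: 0.0156
grip_force: 60.0
```

Gripped with a 15.6 mm opening at 60 N. Lifting straight up.

Emit:
{"op": "send_path", "data": {"rows": [[[0,0,-0.006,0,0,0],[0,0,-0.012,0,0,0],[0,0,-0.016,0,0,0],[0,0,-0.02,0,0,0],[0,0,-0.02,0,0,0],[0,0,-0.02,0,0,0],[0,0,-0.02,0,0,0],[0,0,-0.018,0,0,0]]]}}

```text
time: 6.22
tool_pos: [0.4249, -0.2312, 0.4214]
tool_rot: [-3.141, 0.001, 0.135]
contact_force: [0.7, -0.1, -1.6]
opening: 0.0156
grip_force: 59.9
```

Emit:
{"op": "send_path", "data": {"rows": [[[0,0,-0.01,0,0,0],[0,0,0,0,0,0],[0,0,0,0,0,0]]]}}

```text
time: 6.47
tool_pos: [0.425, -0.2313, 0.4302]
tool_rot: [-3.141, 0.0, 0.134]
contact_force: [-0.6, 0.2, -2.6]
opening: 0.0157
grip_force: 59.9
```

Run:
```python
from h import *
from cell import robot
go((.5,0,.3),off=.159)
o=[]
for n in("side","top"):
    c=robot.read_camera(n); np.savez(f"{n}4.npz",**c); 
    s=c["image"][150:300,190:330,::-1] if n=="side" else c["image"][150:270,370:470,::-1]
    o.append(cv2.resize(s,(400,400*s.shape[0]//s.shape[1]),interpolation=2))
H=max(i.shape[0] for i in o); o=[cv2.copyMakeBorder(i,0,H-i.shape[0],0,0,0) for i in o]
cv2.imwrite("pics/c4.png",np.hstack(o))
```

```text
d [ 0.1053 -0.2192 -0.0288] rotvec [-0.0003  0.0003  0.0003] t 6.4667 F [-0.56  0.2  -2.59] tip [ 0.4249 -0.2313  0.2712] open 0.0157
```

View pics/c4.png

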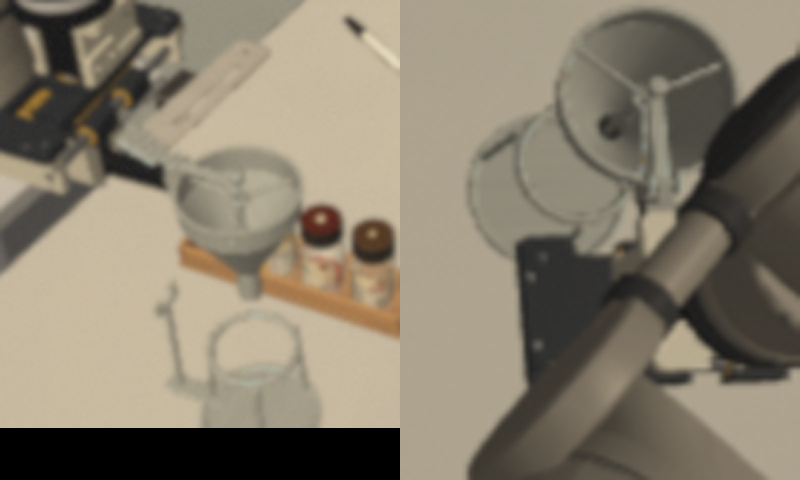

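Funnel lifted clear, with the lever at rest. The side crop puts the rim centre at full-image (273,216.5) and the nozzle tip at (277.3,252). The top crop puts the rim at (431,173.6). Checking droop.

Run:
```python
from h import *
np.set_printoptions(precision=4,suppress=True)
T,S=load("top",4),load("side",4)
print("rim",*tri(T,(431.1,173.6),S,(272.9,216.5)))
print("pred rim",proj(T,(.552,-.2138,.282)),proj(S,(.552,-.2138,.282)),"pred tip",proj(S,(.552,-.2138,.165)))
```

```text
rim [ 0.5495 -0.2131  0.2777] 0.0006772278114387135
pred rim (np.float64(432.06451335242866), np.float64(172.1537994557088)) (np.float64(273.6794428272678), np.float64(215.6094707566125)) pred tip (np.float64(277.3963026448986), np.float64(251.79570660561095))
```

Droop is 0.03 rad or less, and the nozzle tip matches the prediction. Now carrying it by (0.15, -0.462) in tool axes, with gentle ramps.

Emit:
{"op": "send_path", "data": {"rows": [[[0.003,-0.008,0,0,0,0],[0.005,-0.015,0,0,0,0],[0.0065,-0.02,0,0,0,0],[0.0065,-0.02,0,0,0,0],[0.0065,-0.02,0,0,0,0],[0.0065,-0.02,0,0,0,0],[0.0065,-0.02,0,0,0,0],[0.0065,-0.02,0,0,0,0]]]}}

```text
time: 7.23
tool_pos: [0.4526, -0.0821, 0.4294]
tool_rot: [-3.14, 0.002, 0.134]
contact_force: [-0.1, 0.4, -0.9]
opening: 0.0154
grip_force: 59.9
```

Emit:
{"op": "send_path", "data": {"rows": [[[0.0065,-0.02,0,0,0,0],[0.0065,-0.02,0,0,0,0],[0.0065,-0.02,0,0,0,0],[0.0065,-0.02,0,0,0,0],[0.0065,-0.02,0,0,0,0],[0.0065,-0.02,0,0,0,0],[0.0065,-0.02,0,0,0,0],[0.0065,-0.02,0,0,0,0]]]}}

```text
time: 7.9
tool_pos: [0.4826, 0.0834, 0.4293]
tool_rot: [-3.141, 0.002, 0.134]
contact_force: [-0.0, 0.4, -1.8]
opening: 0.0157
grip_force: 59.9
```

Emit:
{"op": "send_path", "data": {"rows": [[[0.0065,-0.02,0,0,0,0],[0.0065,-0.02,0,0,0,0],[0.0065,-0.02,0,0,0,0],[0.0065,-0.02,0,0,0,0],[0.0065,-0.02,0,0,0,0],[0.006,-0.018,0,0,0,0],[0.005,-0.013,0,0,0,0],[0.003,-0.008,0,0,0,0]]]}}

```text
time: 8.57
tool_pos: [0.5103, 0.2275, 0.4293]
tool_rot: [-3.141, 0.002, 0.135]
contact_force: [0.7, -0.7, -2.0]
opening: 0.0155
grip_force: 59.9
```

Emit:
{"op": "send_path", "data": {"rows": [[[0,0,0,0,0,0],[0,0,0,0,0,0],[0,0,0,0,0,0]]]}}

```text
time: 8.82
tool_pos: [0.5104, 0.2251, 0.43]
tool_rot: [3.141, 0.001, 0.133]
contact_force: [-0.2, -0.3, -1.1]
opening: 0.0153
grip_force: 59.9
```

Run:
```python
from h import *
from cell import robot
go((.425+.0865,-.2313+.4783,.2712),off=.159)
T,S=load("top"),load("side")
o=[]
for n in("side","top"):
    c=robot.read_camera(n); np.savez(f"{n}5.npz",**c)
    s=c["image"][110:240,320:450,::-1] if n=="side" else c["image"][80:210,160:290,::-1]
    o.append(cv2.resize(s,(390,390),interpolation=2))
cv2.imwrite("pics/c5.png",np.hstack(o))
```

```text
d [ 0.0041 -0.0217 -0.0002] rotvec [ 0.0005  0.0006 -0.0009] t 8.8167 F [-0.21 -0.28 -1.09] tip [0.5103 0.225  0.271 ] open 0.0153
```

View pics/c5.png

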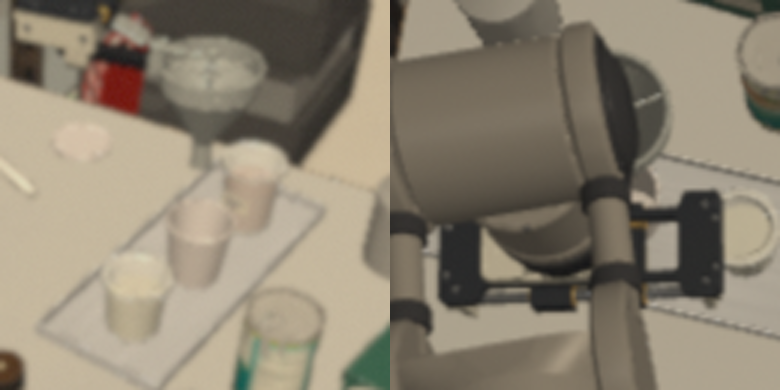

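The side crop shows the funnel upright and clear with its nozzle at (202,163), just before the open pot's mouth at (200,215). I'll finish the sideways move, then descend partway.

Emit:
{"op": "send_path", "data": {"rows": [[[0.002,-0.008,0,0,0,0],[0.002,-0.009,0,0,0,0],[0,-0.005,0.005,0,0,0],[0,0,0.015,0,0,0],[0,0,0.015,0,0,0],[0,0,0.012,0,0,0],[0,0,0.005,0,0,0],[0,0,0,0,0,0]]]}}

```text
time: 9.58
tool_pos: [0.5112, 0.2484, 0.3766]
tool_rot: [3.141, 0.003, 0.134]
contact_force: [0.2, 0.6, -1.6]
opening: 0.0156
grip_force: 59.9
```

Emit:
{"op": "send_path", "data": {"rows": [[[0,0,0,0,0,0],[0,0,0,0,0,0],[0,0,0,0,0,0]]]}}

```text
time: 9.83
tool_pos: [0.5117, 0.2482, 0.3791]
tool_rot: [-3.141, -0.002, 0.134]
contact_force: [0.9, -0.2, -1.4]
opening: 0.0158
grip_force: 59.9
```

Run:
```python
from h import *
from cell import robot
np.set_printoptions(precision=4,suppress=True)
go((.425+.0865,-.2313+.4783,.2712-.07),off=.159)
S=robot.read_camera("side"); np.savez("side6.npz",**S)
print("pred tip",proj(S,(.6385,.2645,.1135)),"pot mouth",proj(S,(.6385,.2645,.078)))
cv2.imwrite("pics/c6.png",cv2.resize(S["image"][120:225,340:440,::-1],None,fx=5,fy=5,interpolation=2))
```

```text
d [-0.0007  0.0012  0.0189] rotvec [-0.0002 -0.0018 -0.0003] t 9.8333 F [ 0.91 -0.21 -1.41] tip [0.512  0.2482 0.2201] open 0.0158
pred tip (np.float64(387.3442415405033), np.float64(174.18901493738002)) pot mouth (np.float64(386.114388581163), np.float64(183.0566669762322))
```

View pics/c6.png

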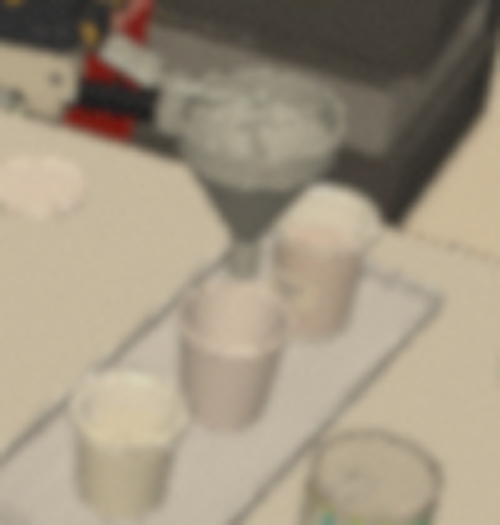

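The nozzle's lower end is at about (388.8,174) against (387.3,174.2) predicted, so it sits about 3 mm to the camera's right of the mouth axis. I'll trim that and lower the last 19 mm.

Emit:
{"op": "send_path", "data": {"rows": [[[-0.001,0.001,0,0,0,0],[-0.0015,0.0005,0.004,0,0,0],[0,0,0.006,0,0,0],[0,0,0.005,0,0,0],[0,0,0.003,0,0,0],[0,0,0.001,0,0,0],[0,0,0,0,0,0],[0,0,0,0,0,0]]]}}

```text
time: 10.55
tool_pos: [0.5093, 0.2463, 0.3591]
tool_rot: [3.142, 0.0, 0.134]
contact_force: [-0.3, 0.4, -2.0]
opening: 0.0155
grip_force: 59.9
```

Emit:
{"op": "send_path", "data": {"rows": [[[0,0,0,0,0,0],[0,0,0,0,0,0],[0,0,0,0,0,0],[0,0,0,0,0,0]]]}}

```text
time: 10.88
tool_pos: [0.5093, 0.2463, 0.3593]
tool_rot: [3.142, -0.0, 0.134]
contact_force: [0.8, 0.2, -2.2]
opening: 0.0153
grip_force: 59.9
```

Run:
```python
from h import *
from cell import robot
go((.425+.0865,-.2313+.4783,.2712-.07),off=.159)
S=robot.read_camera("side"); T=robot.read_camera("top")
print("pred tip",proj(S,(.6385,.2645,.095)))
a=cv2.resize(S["image"][130:220,350:430,::-1],(480,540),interpolation=2);b=T["image"][90:180,190:290,::-1]
b=cv2.resize(b,(300,270),interpolation=2)
cv2.imwrite("pics/c7.png",np.hstack([a,cv2.copyMakeBorder(b,0,270,0,0,0)]))
```

```text
d [ 0.0023 -0.0004 -0.0009] rotvec [ 0.0001 -0.0003 -0.0002] t 10.8833 F [ 0.84  0.17 -2.17] tip [0.5093 0.2463 0.2003] open 0.0153
pred tip (np.float64(386.69771170755234), np.float64(178.85071172625598))
```

View pics/c7.png

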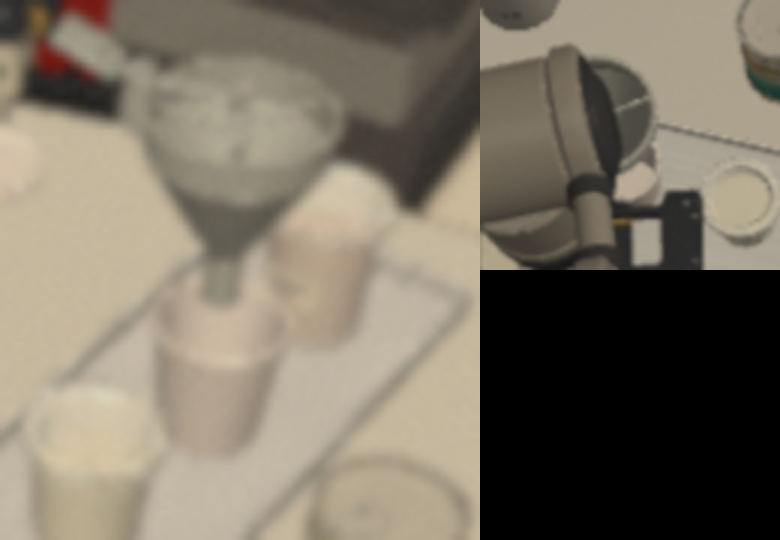

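The nozzle end is at (386.6, about 178.5) against a prediction of (386.7,178.9), so it is centred about 17 mm above the rim. The pots are in place and the lever is at rest. Handing in.

```bash
python3 -c "
from cell import robot
print(robot.hand_in())"
```

```text
the job is handed in; nothing more can be done
None
```

I pressed the lever to its stop and it sprang back. I then carried the funnel upright over the rack and handed in with it still held, valve shut and nozzle centred about 17 mm above the open pot's mouth. The hand-in gave no verdict.

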